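# Take the brush washer apart and set its strainer to drain

### The job

Take the metal brush washer apart for cleaning: press down the thumb levers of both side clips to open them, lift the lid off and lay it knob up on the bare table, then turn the strainer basket inside anticlockwise (seen from above) until it comes up against its stop, lift it straight out and stand it upright in the white enamel tray. Set the parts down rather than drop them, keep the can standing where it is without tipping, dragging or turning it, and leave the other things on the table alone.

Things in the scene. Friction and masses are not known exactly. Their poses are not given: they have to be found in the camera images.
- can: plain metal brush-washer can, loose, 1.6 kg, on a rubber foot, outer diameter 108 mm, wall 3 mm, 100 mm high. Origin: centre of its underside, z up. Clips are hinged on its +y side (clip_a) and -y side (clip_b). Inside, near both ends of its x axis, bayonet tabs stick 8 mm inward from the wall, 64 to 68 mm up, with a stop at the end of a basket lug's way. About 0.5 N m slews the can.
- can_rim (a point): point on the can's top rim on its +x side, 54 mm from its axis, 100 mm high; shows whether the can has been shifted or turned
- clip_a (a joint): steel clip on the can's +y side, hinged on a level axis 80 mm above the table at the can wall. 0: shut, its 6 mm nose lies over the lid's flange; it grows as the clip swings outward, up to its stop at 0.75 rad; the lid is free above 0.4. It stays where it is left and takes about 6 N at the lever tip to move.
- clip_b (a joint): the same clip on the can's -y side
- clip_a_tip (a point): top of clip_a's thumb lever near its outer end, 89 mm from the can's axis and about 95 mm up while shut. The lever is 24 mm wide and ends 4 mm farther out. Pressed down about 25 mm, the clip meets its stop; the tip stays about as far out. The clip's upper end swings out over the lever, up to 22 mm from the wall: press farther out.
- clip_b_tip (a point): the same point of clip_b
- lid: round metal lid, loose, 0.2 kg, 110 mm across, with a round black knob on top. Origin: centre of the underside of its plug, z up; plug 97 mm across and 6 mm deep (drops into the can), flange 4 mm thick above it, top of the knob 42 mm above the origin. Shut, its origin is 94 mm above the table; on the table it stands on its plug.
- lid_knob (a point): middle of the lid's knob, 31 mm above the lid's origin; the knob is 29 mm across, gripped from above or tilted; its widest part is 19 to 42 mm above the lid's origin
- basket: perforated steel strainer basket, loose, 0.25 kg, 78 mm across, rim 60 mm high, standing in the can on its 4 mm floor, hidden by the lid. Origin: centre of its underside, z up. Two lugs at the ends of its x axis (54 to 58 mm high) start under the can's tabs. It turns easily anticlockwise, 27 to 67 degrees depending on the start, to its stop; only the last 7 degrees are clear of the tabs.
- basket_bar (a point): middle of the straight top bar of the basket's loop handle, on the basket's axis, 82 mm above its origin. The bar is 8 mm thick, runs 28 mm to either side along the basket's x axis, and in the can lies 14 mm below the can's rim. Twist the basket by it: pushing one end alone tips the basket and jams its lugs. At the stop the resistance rises sharply, from about 0.1 to over 0.3 N m.
- tray: square white enamel tray, 120 mm, fixed, walls 18 mm high and 4 mm thick, floor 4 mm above the table. Origin: centre of its underside, axes along its sides
- sanding_block: brown sanding block, 40x70x24 mm, bystander, origin at the centre of its underside
- dipper_1: small round metal dipper, 50 mm across, 21 mm high, bystander, origin at the centre of its underside
- dipper_2: round metal dipper, 60 mm across, 33 mm high, bystander, origin at the centre of its underside
- putty_rubber: grey putty rubber, 26x42x12 mm, bystander, origin at the centre of its underside
- tube_t9: big paint tube lying flat, 59x190x36 mm, long along its y axis, bystander, origin at the centre of its underside
- tube_t10: small paint tube lying flat, 46x150x28 mm, long along its y axis, bystander, origin at the centre of its underside
- charcoal_3: stick of charcoal, 79 mm long along its y axis, 9 mm thick, bystander, origin at the centre of its underside
- tube_wringer: green tube wringer on a wooden base, fixed equipment, 120 mm high, base 112 mm (x) by 136 mm (y); its origin is on the table, 24 mm from the base's middle, which lies on the +y side
- colour_box: closed wooden colour box, fixed equipment, 160x250x64 mm, origin at the centre of its underside. Level table top reaches from 0.40 to 0.72 m from the robot's base axis, anywhere from 10 to 45 degrees left of straight ahead, but for the things listed here

How it is judged:
By the outcome, as a careful person would: the job done as asked, in the order asked, and still so for the second after the job is handed in, with the robot touching nothing.
It also fails if it takes over 61 s, if anything falls off the work surface, if the arm or the gripper's body presses on something with over 40 N, if the wrist force passes 120 N, or if a joint passes its speed limit or range.

### The arm

A 6-joint arm with a two-finger parallel gripper is mounted at the origin on a cart in front of the work surface, level with it; the furniture and walls round the work are solid. World frame = base frame: x ahead of the robot, y to its left, z up, the work surface at z = 0. Lengths are in mm, angles in rad, forces in N, time in s.
With the tool pointing down it reaches from about 350 to 875 mm from the base axis. Payload 4.2 kg.
Tool frame: the origin (TCP) lies at the very end of the fingers, on their centre line; the grasp point (between the pads) lies 19 mm behind it; z points along the fingers, y is the line along which they close (so a half turn about z gives the same grasp; the last joint's range is limited). The gripper opens to 85 mm and grips with 20 to 120 N. Pads are 22 mm wide; open, the fingers measure 114 mm over their backs; the gripper's body (76 mm by 85 mm) begins 54 mm behind the grasp point. The pads swing forward as they close: fully open they stand 13 mm farther back than shut.
Start: joints at [1.37, 0.385, 0.008, 0, -1.194, -0.259], TCP at [277.322, 560.082, 231.312] pointing down, gripper open.
Joint ranges: [-3.14, 3.14], [-1.21, 2.06], [-1.07, 1.41], [-3.16, 2.05], [-2.99, -0.16], [-3.1, 3.1]. Speed limits (rad/s): [2.79, 2.79, 3.14, 3.14, 3.14, 3.14].

### API

Orientations are given as a unit quaternion [x, y, z, w].
In Python, from bench import arm, optics gives the robot as it stands. The module is installed in compiled form; this text tells all that it offers.
- The arm moves only by the tool step_arm, never from a script. Its argument "motion" is a list of rows, each an object with "dr": the turn, a rotation vector about the tool's x, y, z in units of 8 degrees (1.0 is 8 degrees), a list of three; "slide": the shift along the tool's x, y, z in mm, a list of three; "jaw": the finger opening in mm, from 0 to 85.4. A call has exactly 8 rows; each row is the pose to reach, as a shift and turn from the pose commanded when the call began, along the tool's axes at that moment; what a row does not reach only later rows make up. A row lasts 1/8 s, in which the tool goes at most 62.5 mm and 10.7 degrees, less where a joint would pass 70% of its speed; a pose out of reach is approached as far as the arm can. A call with a gripper value outside its range is refused whole. The fingers move at their own pace and stop on an object; the grip force is fixed at half the most. Time passes only in rows, so rows that repeat a pose let the fingers close, or fill a call up. It gives the time, the measured TCP pose, the force, the opening and the grip force at its end, in the units of the state.
- arm.read_state(): the state, without advancing time (a new reading comes with each control period).
- optics.get_image(name): name is "side" or "top" or "wrist"; returns the picture (420x560x3 uint8, blue, green, red); there is no depth.
- optics.camera_info(name): a dict with "camera_matrix" (3x3 intrinsics, pixels), "view" (4x4, takes a point from world to camera coordinates); the wrist camera has in their place "T_tool_cam" (4x4, takes a point from camera to tool coordinates, whose origin is the TCP and whose axes are the flange's). Camera axes: x right, y up, looking along -z (the intrinsics and any distortion apply to the point x, -y, -z); pixel columns grow to the right and rows downward; lengths in mm; the calibration is good to about 2 mm. A picture is of the moment at which its call begins: read the wrist's pose just before it. camera_info takes no time and is no camera call.
- arm.job_done(): hands the job in; it is judged then, once.
The state is a dict: "clock": time; "joints": joint angles; "joint_vel": joint speeds; "joint_efforts": joint torques, N m; "position": TCP position; "ee_rot": TCP orientation; "contact_force": force on the tool from outside, world axes, zero at the start; "wrist_torque": the same for the moment, N m; "gripper_width": finger opening in mm; "grasp_force": force on a finger pad.
Only numpy, scipy, OpenCV 4.12 (cv2) and the standard library are available. Lean on these libraries where they do the work, as an engineer would, in place of code of your own. Each camera call takes 0.05 s, during which the arm holds its last target. There are 200 camera calls.

## Working session

There is one attempt and no reset: what is moved stays moved. The work goes in short steps, Python scripts to look and compute and a tool call to move; the robot and the scene stay as the last step left them, time stands still between calls to the robot, and variables do not carry over. Pictures are saved under pics/ and viewed, at most 10 in all, crops included, and the job is handed in when it is done.

Besides the shell and the picture viewer there is one more tool, called by a JSON object that holds its "op" and its "data". step_arm: Moves the arm, as the interface text tells. Its arguments: {"type":"object","properties":{"motion":{"type":"array","items":{"type":"object","properties":{"dr":{"type":"array","items":{"type":"number"}},"slide":{"type":"array","items":{"type":"number"}},"jaw":{"type":"number"}}}}},"required":["motion"]}

```bash
mkdir -p pics
cat > h.py <<'E'
import numpy as np, cv2
from scipy.spatial.transform import Rotation as R
from bench import arm, optics
def save(n,f):
    im=optics.get_image(n); cv2.imwrite('pics/'+f,im); return im
def cam(n,st=None):
    i=optics.camera_info(n); K=np.array(i['camera_matrix'])
    if n=='wrist':
        st=st or arm.read_state(); T=np.eye(4);T[:3,:3]=R.from_quat(st['ee_rot']).as_matrix();T[:3,3]=st['position']
        return K,np.linalg.inv(T@np.array(i['T_tool_cam'])),i
    return K,np.array(i['view']),i
def ray(n,uv,z,st=None):
    K,V,i=cam(n,st); W=np.linalg.inv(V)
    d=np.linalg.inv(K)@[uv[0],uv[1],1]; d=W[:3,:3]@(d*[1,-1,-1]); o=W[:3,3]
    return o+d*(z-o[2])/d[2]
def proj(n,p,st=None):
    K,V,i=cam(n,st); c=V[:3,:3]@np.array(p)+V[:3,3]; c=K@(c*[1,-1,-1]); return c[:2]/c[2]
def go(p,yaw=None,st=None):
    "slide (tool axes) to world point p"
    st=st or arm.read_state(); r=R.from_quat(st['ee_rot'])
    return r.inv().apply(np.array(p)-st['position'])
E
python3 - <<'E'
from h import *
np.set_printoptions(precision=2,suppress=True)
s=arm.read_state();print(s['clock'],s['position'],s['ee_rot'],R.from_quat(s['ee_rot']).as_matrix())
for n in('side','top','wrist'):
    save(n,n+'0.png'); print(optics.camera_info(n))
E
```

```text
0.0 [277.08 559.58 230.2 ] [ 0.97 -0.23 -0.    0.  ] [[ 0.9  -0.44 -0.  ]
 [-0.44 -0.9  -0.  ]
 [ 0.    0.   -1.  ]]
{'camera_matrix': array([[421.37,   0.  , 277.99],
       [  0.  , 421.37, 201.45],
       [  0.  ,   0.  ,   1.  ]]), 'view': array([[   0.94,   -0.33,    0.02, -428.53],
       [   0.19,    0.56,    0.81, -338.3 ],
       [  -0.28,   -0.76,    0.59, -629.98],
       [   0.  ,    0.  ,    0.  ,    1.  ]])}
{'camera_matrix': array([[469.15,   0.  , 276.03],
       [  0.  , 469.15, 209.92],
       [  0.  ,   0.  ,   1.  ]]), 'view': array([[    0.  ,    -1.  ,    -0.03,   261.46],
       [    1.  ,    -0.  ,     0.1 ,  -547.65],
       [   -0.1 ,    -0.03,     0.99, -1006.81],
       [    0.  ,     0.  ,     0.  ,     1.  ]])}
{'camera_matrix': array([[364.21,   0.  , 281.23],
       [  0.  , 364.21, 207.13],
       [  0.  ,   0.  ,   1.  ]]), 'T_tool_cam': array([[  -0.  ,    0.96,    0.27,   69.91],
       [   1.  ,    0.  ,    0.  ,   -0.62],
       [   0.  ,    0.27,   -0.96, -141.99],
       [   0.  ,    0.  ,    0.  ,    1.  ]])}
```

View pics/top0.png

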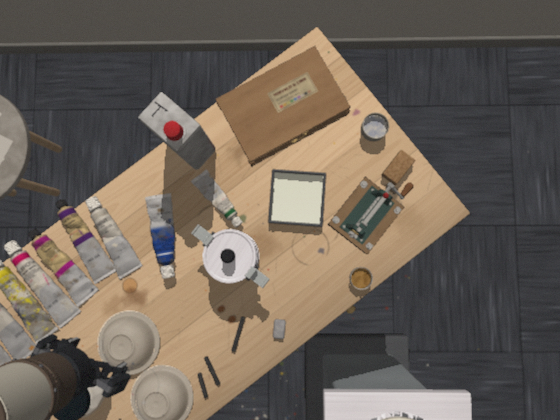

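View pics/side0.png

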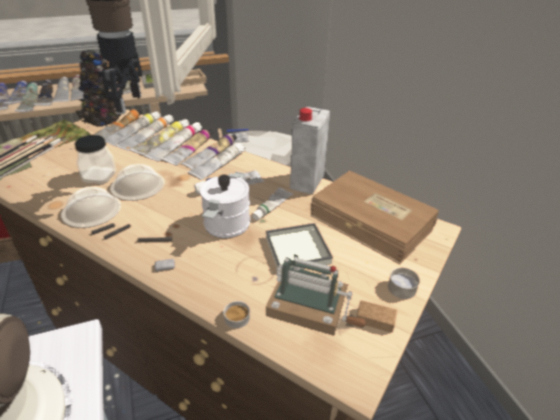

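Run:
```python
import cv2
im=cv2.imread('pics/top0.png')[155:345,175:395]
cv2.imwrite('pics/topc.png',cv2.resize(im,None,fx=3.1,fy=3.1,interpolation=cv2.INTER_CUBIC))
```

```text
(no output)
```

View pics/topc.png

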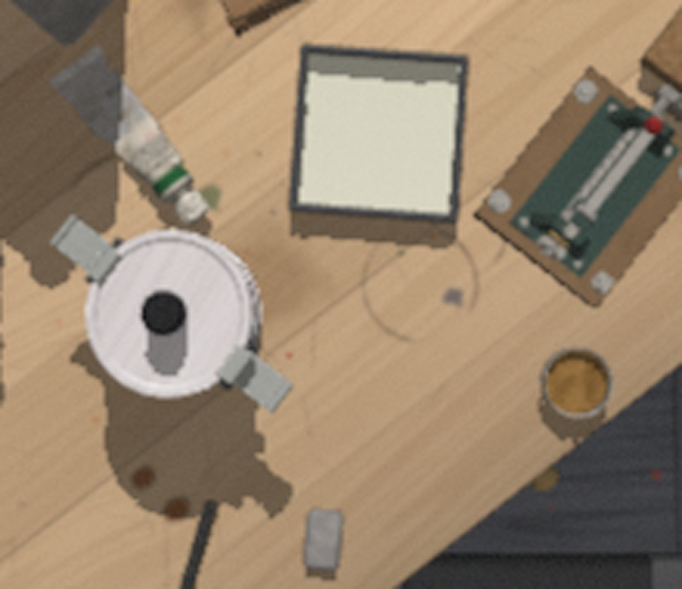

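Run:
```python
from h import *
np.set_printoptions(precision=1,suppress=True)
def t(u,v,z): return ray('top',(175+u/3.1,155+v/3.1),z)
print('knob',t(163,314,125),'lid',t(173,313,104))
a=t(63.5,229,95);b=t(281.5,395.5,95);print(a,b,(a+b)/2,np.linalg.norm(a-b),np.degrees(np.arctan2(*(a-b)[1::-1])))
c=[t(*q,18) for q in[(303,45),(468,56),(458,220),(293,210)]];print(np.array(c),np.mean(c,0),[np.degrees(np.arctan2(*(c[i]-c[i-1])[1::-1])) for i in range(4)],[np.linalg.norm(c[i]-c[i-1]) for i in range(4)])
for n,q in dict(block=(655,60),dip=(575,380),putty=(323,540),tubecap=(190,206),wr1=(600,303),wr2=(477,214),stain=(420,290),edge=(682,365),edge2=(395,589),charc=(210,503)).items(): print(n,t(*q,0))
```

```text
knob [445.9 355.1 125. ] lid [446.5 351.2 104. ]
[502.4 426.3  95. ] [392.5 280.1  95. ] [447.5 353.2  95. ] 182.87127117822146 53.06291777296098
[[640.6 268.8  18. ]
 [632.  149.1  18. ]
 [513.  157.4  18. ]
 [520.3 275.9  18. ]] [576.5 212.8  18. ] [np.float64(-3.3593827429113525), np.float64(-94.11294314755031), np.float64(175.9987927296488), np.float64(86.449226188813)] [np.float64(120.51214882846897), np.float64(119.99549938418598), np.float64(119.33782257181244), np.float64(118.64899469322123)]
block [631.7  10.6   0. ]
dip [398.6  73.1   0. ]
putty [284.8 254.7   0. ]
tubecap [524.6 352.2   0. ]
wr1 [453.9  54.2   0. ]
wr2 [518.5 142.2   0. ]
stain [463.2 184.1   0. ]
edge [409.4  -3.7   0. ]
edge2 [250.8 203.3   0. ]
charc [310.5 335.9   0. ]
```

```bash
cat >> h.py <<'E'
np.set_printoptions(precision=2,suppress=True)
def plan(p,yaw):
    s=arm.read_state(); r=R.from_quat(s['ee_rot']); c,d=np.cos(np.radians(yaw)),np.sin(np.radians(yaw))
    q=R.from_matrix(np.array([[c,d,0],[d,-c,0],[0,0,-1]]))
    print('t',s['clock'],'pos',np.array(s['position']),'slide',r.inv().apply(np.array(p)-s['position']),'dr',(r.inv()*q).as_rotvec()/np.radians(8),'F',np.array(s['contact_force']),'M',np.array(s['wrist_torque']),'w',s['gripper_width'],'j',np.array(s['joints']))
E
python3 -c "
from h import *
plan((502,426,190),-127)"
```

```text
t 0.15 pos [277.16 559.7  230.46] slide [260.82  19.93  40.52] dr [ 0.01 -0.01 12.58] F [ 0.12  0.19 -0.69] M [-0.02 -0.04  0.05] w 85.59735565568413 j [ 1.37  0.39  0.01 -0.   -1.19 -0.26]
```

{"op": "step_arm", "data": {"motion": [{"dr": [0,0,1.3],"slide": [40,3,0],"jaw": 0},{"dr": [0,0,2.6],"slide": [80,6,6],"jaw": 0},{"dr": [0,0,3.9],"slide": [130,10,12],"jaw": 0},{"dr": [0,0,5.2],"slide": [180,14,20],"jaw": 0},{"dr": [0,0,6.5],"slide": [220,17,30],"jaw": 0},{"dr": [0,0,7.8],"slide": [250,19,40],"jaw": 0},{"dr": [0,0,9.1],"slide": [261,20,40],"jaw": 0},{"dr": [0,0,10.4],"slide": [261,20,40],"jaw": 0}]}}

```text
clock: 1.15
position: [503.1, 425.2, 190.3]
ee_rot: [-0.574, 0.819, -0.0, -0.001]
contact_force: [-0.3, 0.7, 1.2]
gripper_width: -0.0
grasp_force: 0.0
```

```bash
python3 -c "
from h import *
plan((502,426,150),-127)
s=arm.read_state(); im=optics.get_image('wrist'); cv2.imwrite('pics/w1.png',im)
for p in [(447,353,100),(502,426,95),(392,280,95),(446,355,136)]: print(proj('wrist',p,s))
np.save('s1.npy',np.r_[s['position'],s['ee_rot']])"
```

```text
t 1.15 pos [503.11 425.22 190.33] slide [-0.42  1.28 40.33] dr [ 0.   -0.01  2.12] F [-0.34  0.66  1.22] M [ 0.02  0.05 -0.02] w -0.0018640308182820032 j [ 0.95  0.47  0.04 -0.   -1.14 -1.3 ]
[329.22  72.11]
[284.39 209.69]
[382.38 -96.57]
[341.37  69.26]
```

View pics/w1.png

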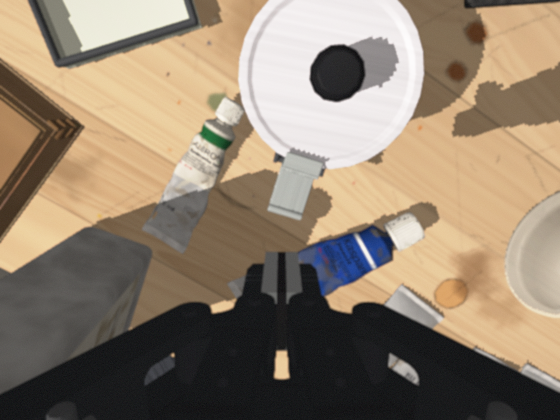

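```bash
python3 -c "
from h import *
a=np.load('s1.npy'); s=dict(position=a[:3],ee_rot=a[3:])
print('end',ray('wrist',(284.5,214.5),95,s),'lid',ray('wrist',(331.5,76),104,s),'knob',ray('wrist',(337,73),133,s))
e=ray('wrist',(284.5,214.5),95,s);l=ray('wrist',(331.5,76),104,s);d=e-l;print(np.hypot(*d[:2]),np.degrees(np.arctan2(d[1],d[0])))
l=np.array([447,353,0]);d=e-l;print(np.hypot(*d[:2]),np.degrees(np.arctan2(d[1],d[0])))
"
```

```text
end [503.09 429.23  95.  ] lid [446.98 355.65 104.  ] knob [448.13 355.87 133.  ]
92.53490590371935 52.67050556970063
94.64632036621153 53.653514586930505
```

{"op": "step_arm", "data": {"motion": [{"dr": [0,0,1.1],"slide": [-2,2,35],"jaw": 0},{"dr": [0,0,2.1],"slide": [-2,2,70],"jaw": 0},{"dr": [0,0,2.1],"slide": [-2,2,88],"jaw": 0},{"dr": [0,0,2.1],"slide": [-2,2,95],"jaw": 0},{"dr": [0,0,2.1],"slide": [-2,2,102],"jaw": 0},{"dr": [0,0,2.1],"slide": [-2,2,109],"jaw": 0},{"dr": [0,0,2.1],"slide": [-2,2,115],"jaw": 0},{"dr": [0,0,2.1],"slide": [-2,2,117],"jaw": 0}]}}

```text
clock: 2.2
position: [502.8, 431.0, 77.5]
ee_rot: [-0.452, 0.892, 0.001, 0.003]
contact_force: [-0.6, 0.1, 6.0]
gripper_width: 0.1
grasp_force: 2.9
```

```bash
python3 -c "
from h import *
plan((392,282,160),-127)"
```

```text
t 2.2 pos [502.85 430.98  77.45] slide [185.1    1.36 -83.85] dr [-0.01  0.05  0.1 ] F [-0.65  0.06  6.  ] M [ 0.1   0.28 -0.04] w 0.10411563313009735 j [ 0.95  0.58 -0.09  0.   -0.9  -1.59]
```

{"op": "step_arm", "data": {"motion": [{"dr": [0,0,0],"slide": [2,0,3],"jaw": 0},{"dr": [0,0,0],"slide": [2,0,6],"jaw": 0},{"dr": [0,0,0],"slide": [0,0,-45],"jaw": 0},{"dr": [0,0,0],"slide": [0,0,-95],"jaw": 0},{"dr": [0,0,0],"slide": [60,0,-95],"jaw": 0},{"dr": [0,0,0],"slide": [120,0,-95],"jaw": 0},{"dr": [0,0,0],"slide": [175,1,-95],"jaw": 0},{"dr": [0,0,0],"slide": [183,1,-95],"jaw": 0}]}}

```text
clock: 3.2
position: [390.2, 279.7, 170.6]
ee_rot: [-0.452, 0.892, 0.001, 0.001]
contact_force: [0.4, 0.5, 0.4]
gripper_width: 0.2
grasp_force: 0.0
```

```bash
python3 -c "
from h import *
plan((392.5,283,95),-127)
s=arm.read_state();save('wrist','w2.png'); save('top','t2.png')
print(proj('wrist',(447,355,104),s),proj('wrist',(392,282,95),s))
im=cv2.imread('pics/t2.png')[185:305,170:290];w=cv2.imread('pics/w2.png')
cv2.imwrite('pics/m2.png',np.hstack([cv2.resize(im,(380,380),interpolation=2),w[:380,:420]]))"
```

```text
t 3.2 pos [390.17 279.69 170.57] slide [-3.93  0.05 75.58] dr [0.   0.01 0.09] F [0.4  0.49 0.43] M [ 0.08 -0.06 -0.04] w 0.15123932120395597 j [ 0.96  0.2  -0.43 -0.   -0.95 -1.59]
[280.52 354.96] [282.13 221.71]
```

View pics/m2.png

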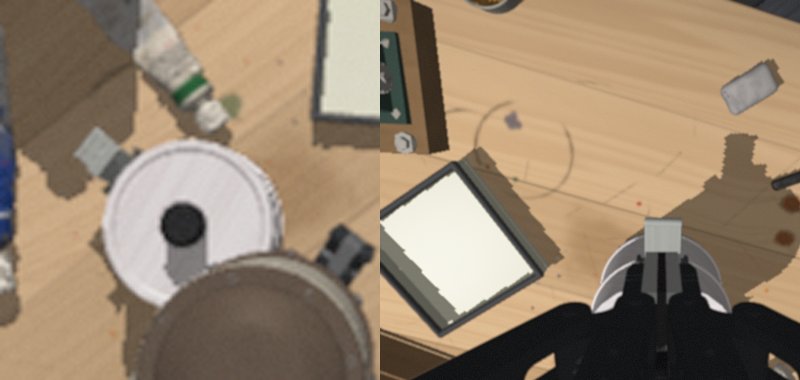

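{"op": "step_arm", "data": {"motion": [{"dr": [0,0,0],"slide": [-3,0,40],"jaw": 0},{"dr": [0,0,0],"slide": [-3,0,70],"jaw": 0},{"dr": [0,0,0],"slide": [-3,0,78],"jaw": 0},{"dr": [0,0,0],"slide": [-3,0,85],"jaw": 0},{"dr": [0,0,0],"slide": [-3,0,92],"jaw": 0},{"dr": [0,0,0],"slide": [-3,0,98],"jaw": 0},{"dr": [0,0,0],"slide": [-3,0,102],"jaw": 0},{"dr": [0,0,0],"slide": [-3,0,103],"jaw": 0}]}}

```text
clock: 4.3
position: [394.4, 285.0, 71.0]
ee_rot: [-0.453, 0.892, -0.001, 0.0]
contact_force: [-13.9, -7.9, 37.1]
gripper_width: -0.3
grasp_force: 18.7
```

```bash
python3 -c "
from h import *
plan((447.5,355.5,170),-127)"
```

```text
t 4.3 pos [394.44 284.99  70.98] slide [-88.22  -1.36 -99.04] dr [-0.01 -0.    0.1 ] F [-13.85  -7.91  37.09] M [-2.05  3.5   0.06] w -0.31405291420991427 j [ 0.96  0.34 -0.53  0.   -0.69 -1.59]
```

{"op": "step_arm", "data": {"motion": [{"dr": [0,0,0],"slide": [1,0,-4],"jaw": 0},{"dr": [0,0,0],"slide": [2,0,-12],"jaw": 0},{"dr": [0,0,0],"slide": [2,0,-60],"jaw": 20},{"dr": [0,0,0],"slide": [0,0,-115],"jaw": 60},{"dr": [0,0,0],"slide": [-50,0,-120],"jaw": 70},{"dr": [0,0,0],"slide": [-88,0,-120],"jaw": 70},{"dr": [0,0,0],"slide": [-130,40,-120],"jaw": 70},{"dr": [0,0,0],"slide": [-170,80,-120],"jaw": 70}]}}

```text
clock: 5.3
position: [430.8, 470.9, 186.7]
ee_rot: [-0.451, 0.893, 0.0, 0.001]
contact_force: [0.3, 0.2, 0.9]
gripper_width: 69.9
grasp_force: 0.0
```

```bash
python3 -c "
from h import *
plan((447.5,355.5,110),-127)
s=arm.read_state();save('wrist','w3.png'); im=save('top','t3.png'); np.save('s3.npy',np.r_[s['position'],s['ee_rot']])
im=cv2.imread('pics/t3.png')[185:305,170:290];w=cv2.imread('pics/w3.png')
cv2.imwrite('pics/m3.png',np.hstack([cv2.resize(im,(350,350),interpolation=2),cv2.resize(w,(450,338))[:338,:] if 0 else cv2.copyMakeBorder(cv2.resize(w,(450,338)),0,12,0,0,0)]))"
```

```text
t 5.3 pos [430.83 470.94 186.75] slide [ 83.12 -81.91  76.66] dr [-0.    0.01  0.07] F [0.28 0.21 0.9 ] M [-0.04 -0.09 -0.02] w 69.91569578201704 j [ 1.08  0.44 -0.02  0.   -1.11 -1.72]
```

View pics/m3.png

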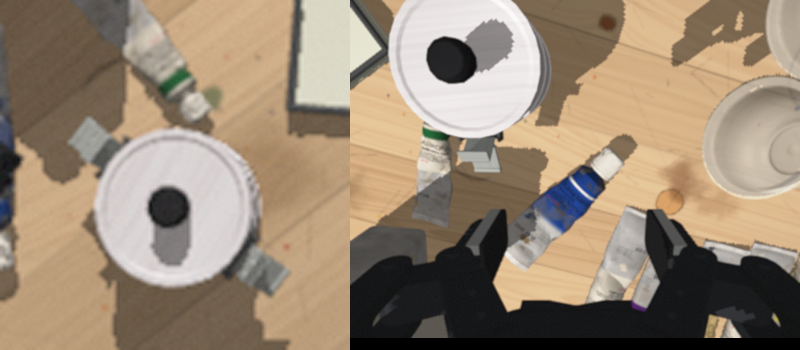

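{"op": "step_arm", "data": {"motion": [{"dr": [0,0,0],"slide": [42,-41,0],"jaw": 60},{"dr": [0,0,0],"slide": [83,-82,10],"jaw": 60},{"dr": [0,0,0],"slide": [83,-82,40],"jaw": 60},{"dr": [0,0,0],"slide": [83,-82,65],"jaw": 60},{"dr": [0,0,0],"slide": [83,-82,79],"jaw": 60},{"dr": [0,0,0],"slide": [83,-82,79],"jaw": 40},{"dr": [0,0,0],"slide": [83,-82,79],"jaw": 20},{"dr": [0,0,0],"slide": [83,-82,79],"jaw": 10}]}}

```text
clock: 6.4
position: [447.3, 354.2, 108.3]
ee_rot: [-0.451, 0.892, 0.0, 0.001]
contact_force: [-0.3, -0.2, 0.4]
gripper_width: 27.4
grasp_force: 59.4
```

```bash
python3 -c "
from h import *
plan((425,182,170),-127)"
```

```text
t 6.4 pos [447.28 354.17 108.34] slide [151.77 -84.03 -62.01] dr [-0.    0.02  0.08] F [-0.28 -0.19  0.39] M [ 0.12 -0.04 -0.  ] w 27.39986963154586 j [ 0.95  0.41 -0.29  0.   -0.87 -1.59]
```

{"op": "step_arm", "data": {"motion": [{"dr": [0,0,0],"slide": [0,0,-5],"jaw": 10},{"dr": [0,0,0],"slide": [0,0,-15],"jaw": 10},{"dr": [0,0,0],"slide": [0,0,-35],"jaw": 10},{"dr": [0,0,0],"slide": [15,-8,-55],"jaw": 10},{"dr": [0,0,0],"slide": [50,-28,-60],"jaw": 10},{"dr": [0,0,0],"slide": [90,-50,-60],"jaw": 10},{"dr": [0,0,0],"slide": [130,-72,-58],"jaw": 10},{"dr": [0,0,0],"slide": [152,-84,-50],"jaw": 10}]}}

```text
clock: 7.4
position: [424.0, 179.5, 158.4]
ee_rot: [-0.451, 0.893, 0.0, 0.001]
contact_force: [-0.0, -0.3, -2.3]
gripper_width: 27.2
grasp_force: 59.3
```

```bash
python3 -c "
from h import *
plan((425,182,15.5),-127)
save('side','sd4.png')"
```

```text
t 7.4 pos [424.   179.46 158.4 ] slide [ -2.37   0.75 142.9 ] dr [-0.    0.01  0.07] F [-0.04 -0.31 -2.32] M [-0.02 -0.04  0.03] w 27.238218633580495 j [ 0.75  0.18 -0.49 -0.   -0.9  -1.39]
```

{"op": "step_arm", "data": {"motion": [{"dr": [0,0,0],"slide": [-2,0,40],"jaw": 10},{"dr": [0,0,0],"slide": [-2,0,85],"jaw": 10},{"dr": [0,0,0],"slide": [-2,0,115],"jaw": 10},{"dr": [0,0,0],"slide": [-2,0,130],"jaw": 10},{"dr": [0,0,0],"slide": [-2,0,137],"jaw": 10},{"dr": [0,0,0],"slide": [-2,0,140],"jaw": 10},{"dr": [0,0,0],"slide": [-2,0,142],"jaw": 10},{"dr": [0,0,0],"slide": [-2,0,143],"jaw": 10}]}}

```text
clock: 8.45
position: [425.9, 183.1, 14.8]
ee_rot: [-0.451, 0.892, 0.0, 0.001]
contact_force: [-1.2, -1.2, -1.8]
gripper_width: 27.7
grasp_force: 59.3
```

{"op": "step_arm", "data": {"motion": [{"dr": [0,0,0],"slide": [0,0,0.5],"jaw": 10},{"dr": [0,0,0],"slide": [0,0,1],"jaw": 10},{"dr": [0,0,0],"slide": [0,0,1.3],"jaw": 10},{"dr": [0,0,0],"slide": [0,0,1.3],"jaw": 30},{"dr": [0,0,0],"slide": [0,0,1],"jaw": 45},{"dr": [0,0,0],"slide": [0,0,0],"jaw": 60},{"dr": [0,0,0],"slide": [0,0,-20],"jaw": 60},{"dr": [0,0,0],"slide": [0,0,-70],"jaw": 60}]}}

```text
clock: 9.45
position: [424.3, 181.6, 83.2]
ee_rot: [-0.451, 0.892, -0.001, -0.003]
contact_force: [1.0, 1.2, -1.5]
gripper_width: 60.0
grasp_force: 0.0
```

```bash
python3 -c "
from h import *
plan((500,425,230),-127)"
```

```text
t 9.45 pos [424.26 181.59  83.23] slide [-239.98   83.52 -148.18] dr [ 0.01 -0.05  0.08] F [ 1.03  1.23 -1.5 ] M [ 0.09 -0.13 -0.03] w 60.027425527303336 j [ 0.76  0.29 -0.58 -0.   -0.71 -1.39]
```

{"op": "step_arm", "data": {"motion": [{"dr": [0,0,0],"slide": [0,0,-50],"jaw": 60},{"dr": [0,0,0],"slide": [-20,8,-95],"jaw": 60},{"dr": [0,0,0],"slide": [-70,30,-120],"jaw": 60},{"dr": [0,0,0],"slide": [-120,52,-135],"jaw": 60},{"dr": [0,0,0],"slide": [-170,74,-147],"jaw": 60},{"dr": [0,0,0],"slide": [-199,86,-147],"jaw": 60},{"dr": [0,0,0],"slide": [-199,86,-147],"jaw": 60},{"dr": [0,0,0],"slide": [-199,86,-147],"jaw": 60}]}}

```text
clock: 10.45
position: [473.8, 393.3, 230.7]
ee_rot: [-0.451, 0.892, -0.0, -0.001]
contact_force: [-0.6, 0.5, -0.1]
gripper_width: 59.7
grasp_force: 0.0
```

```bash
python3 -c "
from h import *
plan((447,355,130),-127)
s=arm.read_state();im=save('wrist','w5.png'); save('top','t5.png'); np.save('s5.npy',np.r_[s['position'],s['ee_rot']])
c=proj('wrist',(447,355,86),s);print(c); u,v=int(c[0])-100,max(0,int(c[1])-75);print(u,v)
cv2.imwrite('pics/m5.png',cv2.resize(im[v:v+150,u:u+200],(800,600),interpolation=2))"
```

```text
t 10.45 pos [473.85 393.34 230.7 ] slide [ 46.62  -1.12 100.78] dr [ 0.   -0.01  0.08] F [-0.56  0.53 -0.14] M [ 0.    0.02 -0.05] w 59.7077162938846 j [ 0.96  0.37 -0.02 -0.   -1.19 -1.59]
[280.66 133.18]
180 58
```

View pics/m5.png

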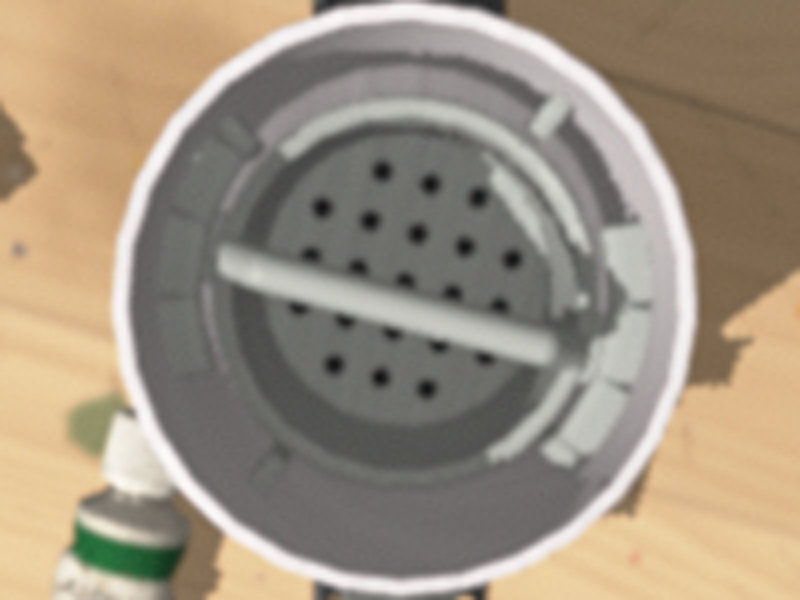

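```bash
python3 -c "
from h import *
a=np.load('s5.npy'); s=dict(position=a[:3],ee_rot=a[3:])
f=lambda u,v,z:ray('wrist',(180+u/4,58+v/4),z,s)
a,b=f(222,262,88),f(553,345,88);d=b-a;print(a,b,(a+b)/2,np.hypot(*d[:2]),np.degrees(np.arctan2(d[1],d[0])))
print('rim',f(405,298,100))"
```

```text
[470.34 328.6   88.  ] [428.47 378.94  88.  ] [449.41 353.77  88.  ] 65.48134448041586 129.75255787149902
rim [445.72 354.04 100.  ]
```

{"op": "step_arm", "data": {"motion": [{"dr": [0,0,-1.22],"slide": [12,-1,0],"jaw": 45},{"dr": [0,0,-2.44],"slide": [24,-2,20],"jaw": 45},{"dr": [0,0,-3.66],"slide": [36,-3,40],"jaw": 45},{"dr": [0,0,-4.88],"slide": [46.5,-4,60],"jaw": 45},{"dr": [0,0,-6.1],"slide": [46.5,-4,80],"jaw": 45},{"dr": [0,0,-7.3],"slide": [46.5,-4,95],"jaw": 45},{"dr": [0,0,-8.5],"slide": [46.5,-4,105],"jaw": 45},{"dr": [0,0,-9.7],"slide": [46.5,-4,110],"jaw": 45}]}}

```text
clock: 11.55
position: [449.7, 353.0, 121.1]
ee_rot: [0.912, -0.411, -0.0, 0.0]
contact_force: [-0.7, -0.8, -0.2]
gripper_width: 45.2
grasp_force: 0.0
```

```bash
python3 -c "
from h import *
plan((448.5,354,69),-50)"
```

```text
t 11.55 pos [449.7  352.97 121.12] slide [-1.58  0.18 52.12] dr [ 0.   -0.    0.19] F [-0.69 -0.81 -0.19] M [-0.05 -0.04  0.01] w 45.217339283750796 j [ 0.95  0.4  -0.27 -0.   -0.9  -0.22]
```

{"op": "step_arm", "data": {"motion": [{"dr": [0,0,0.2],"slide": [-1,0,20],"jaw": 45},{"dr": [0,0,0.2],"slide": [-1,0,38],"jaw": 45},{"dr": [0,0,0.2],"slide": [-1,0,48],"jaw": 45},{"dr": [0,0,0.2],"slide": [-1,0,52],"jaw": 40},{"dr": [0,0,0.2],"slide": [-1,0,52],"jaw": 30},{"dr": [0,0,0.2],"slide": [-1,0,52],"jaw": 18},{"dr": [0,0,0.2],"slide": [-1,0,52],"jaw": 6},{"dr": [0,0,0.2],"slide": [-1,0,52],"jaw": 2}]}}

```text
clock: 12.55
position: [449.2, 354.8, 69.8]
ee_rot: [0.905, -0.425, 0.0, 0.0]
contact_force: [-1.6, -1.8, 2.7]
gripper_width: 5.6
grasp_force: 58.6
```

```bash
python3 -c "
from h import *
plan((448.5,354,69),-50)"
```

```text
t 12.55 pos [449.2  354.82  69.81] slide [0.18 1.06 0.81] dr [ 0.   -0.   -0.04] F [-1.59 -1.83  2.72] M [-0.42  0.31 -0.01] w 5.563024635312288 j [ 0.95  0.46 -0.32  0.   -0.78 -0.26]
```

{"op": "step_arm", "data": {"motion": [{"dr": [0,0,-0.55],"slide": [0,0,0],"jaw": 2},{"dr": [0,0,-1.1],"slide": [0,0,0],"jaw": 2},{"dr": [0,0,-1.65],"slide": [0,0,0],"jaw": 2},{"dr": [0,0,-2.2],"slide": [0,0,0],"jaw": 2},{"dr": [0,0,-2.75],"slide": [0,0,0],"jaw": 2},{"dr": [0,0,-3.3],"slide": [0,0,0],"jaw": 2},{"dr": [0,0,-3.85],"slide": [0,0,0],"jaw": 2},{"dr": [0,0,-4.4],"slide": [0,0,0],"jaw": 2}]}}

```text
clock: 13.55
position: [449.5, 355.5, 69.4]
ee_rot: [0.991, -0.131, 0.0, -0.001]
contact_force: [0.7, 0.6, -0.4]
gripper_width: 5.7
grasp_force: 58.6
```

```bash
python3 -c "
from h import *
plan((448.5,354,69),-50)"
```

```text
t 13.55 pos [449.55 355.46  69.44] slide [-0.63  1.68  0.44] dr [-0.01 -0.    4.38] F [ 0.71  0.62 -0.37] M [ 0.15 -0.02  0.02] w 5.675664120071755 j [ 0.95  0.46 -0.32  0.   -0.78  0.36]
```

{"op": "step_arm", "data": {"motion": [{"dr": [0,0,-0.12],"slide": [0,0,0],"jaw": 2},{"dr": [0,0,-0.25],"slide": [0,0,0],"jaw": 2},{"dr": [0,0,-0.37],"slide": [0,0,0],"jaw": 2},{"dr": [0,0,-0.5],"slide": [0,0,0],"jaw": 2},{"dr": [0,0,-0.62],"slide": [0,0,0],"jaw": 2},{"dr": [0,0,-0.75],"slide": [0,0,0],"jaw": 2},{"dr": [0,0,-0.87],"slide": [0,0,0],"jaw": 2},{"dr": [0,0,-1.0],"slide": [0,0,0],"jaw": 2}]}}

```text
clock: 14.55
position: [449.3, 355.0, 69.4]
ee_rot: [0.998, -0.062, 0.0, -0.0]
contact_force: [0.3, -0.8, 2.1]
gripper_width: 5.5
grasp_force: 58.8
```

```bash
python3 -c "
from h import *
plan((448.5,354,69),-50)"
```

```text
t 14.55 pos [449.33 355.03  69.41] slide [-0.7   1.12  0.41] dr [-0.   -0.    5.37] F [ 0.27 -0.81  2.13] M [ 0.11 -0.07 -0.03] w 5.527193005805134 j [ 0.95  0.46 -0.32  0.   -0.78  0.5 ]
```

{"op": "step_arm", "data": {"motion": [{"dr": [0,0,-0.1],"slide": [0,0,0],"jaw": 2},{"dr": [0,0,-0.2],"slide": [0,0,0],"jaw": 2},{"dr": [0,0,-0.3],"slide": [0,0,0],"jaw": 2},{"dr": [0,0,-0.4],"slide": [0,0,0],"jaw": 2},{"dr": [0,0,-0.5],"slide": [0,0,0],"jaw": 2},{"dr": [0,0,-0.6],"slide": [0,0,0],"jaw": 2},{"dr": [0,0,-0.65],"slide": [0,0,0],"jaw": 2},{"dr": [0,0,-0.65],"slide": [0,0,0],"jaw": 2}]}}

```text
clock: 15.55
position: [449.3, 355.0, 69.4]
ee_rot: [1.0, -0.017, 0.0, -0.0]
contact_force: [0.3, 0.5, 2.4]
gripper_width: 5.9
grasp_force: 58.9
```

```bash
python3 -c "
from h import *
plan((448.5,354,69),-50)"
```

```text
t 15.55 pos [449.31 355.01  69.41] slide [-0.78  1.03  0.41] dr [-0.   -0.    6.01] F [0.28 0.5  2.43] M [ 0.14 -0.01  0.05] w 5.8816977529490675 j [ 0.95  0.46 -0.32  0.   -0.78  0.59]
```

{"op": "step_arm", "data": {"motion": [{"dr": [0,0,-0.1],"slide": [0,0,0],"jaw": 2},{"dr": [0,0,-0.2],"slide": [0,0,0],"jaw": 2},{"dr": [0,0,-0.3],"slide": [0,0,0],"jaw": 2},{"dr": [0,0,-0.4],"slide": [0,0,0],"jaw": 2},{"dr": [0,0,-0.5],"slide": [0,0,0],"jaw": 2},{"dr": [0,0,-0.5],"slide": [0,0,0],"jaw": 2},{"dr": [0,0,-0.5],"slide": [0,0,0],"jaw": 2},{"dr": [0,0,-0.5],"slide": [0,0,0],"jaw": 2}]}}

```text
clock: 16.55
position: [449.3, 355.4, 69.4]
ee_rot: [1.0, 0.018, 0.0, -0.0]
contact_force: [-1.8, 1.6, 2.8]
gripper_width: 5.4
grasp_force: 59.2
```

```bash
python3 -c "
from h import *
plan((448.5,354,69),-50)"
```

```text
t 16.55 pos [449.29 355.38  69.42] slide [-0.84  1.35  0.42] dr [-0.01 -0.    6.51] F [-1.82  1.61  2.84] M [ 0.76  0.28 -0.1 ] w 5.42943008483812 j [ 0.95  0.46 -0.32 -0.   -0.78  0.66]
```

{"op": "step_arm", "data": {"motion": [{"dr": [0,0,-0.1],"slide": [0,0,0],"jaw": 2},{"dr": [0,0,-0.2],"slide": [0,0,0],"jaw": 2},{"dr": [0,0,-0.3],"slide": [0,0,0],"jaw": 2},{"dr": [0,0,-0.4],"slide": [0,0,0],"jaw": 2},{"dr": [0,0,-0.4],"slide": [0,0,0],"jaw": 2},{"dr": [0,0,-0.4],"slide": [0,0,0],"jaw": 2},{"dr": [0,0,-0.4],"slide": [0,0,0],"jaw": 2},{"dr": [0,0,-0.4],"slide": [0,0,0],"jaw": 2}]}}

```text
clock: 17.55
position: [449.4, 355.4, 69.4]
ee_rot: [0.999, 0.046, 0.0, -0.0]
contact_force: [-1.7, 4.6, 3.4]
gripper_width: 5.6
grasp_force: 60.6
```

```bash
python3 -c "
from h import *
plan((448.5,354,69),-50)"
```

```text
t 17.55 pos [449.38 355.38  69.42] slide [-1.    1.29  0.41] dr [-0.01 -0.    6.91] F [-1.67  4.6   3.42] M [ 1.43  0.52 -0.44] w 5.639756744064848 j [ 0.95  0.46 -0.32 -0.   -0.78  0.71]
```

{"op": "step_arm", "data": {"motion": [{"dr": [0,0,0.1],"slide": [0,0,0],"jaw": 2},{"dr": [0,0,0.15],"slide": [0,0,0],"jaw": 2},{"dr": [0,0,0.15],"slide": [0,0,-1],"jaw": 2},{"dr": [0,0,0.15],"slide": [0,0,-2],"jaw": 2},{"dr": [0,0,0.15],"slide": [0,0,-4],"jaw": 2},{"dr": [0,0,0.15],"slide": [0,0,-6],"jaw": 2},{"dr": [0,0,0.15],"slide": [0,0,-8],"jaw": 2},{"dr": [0,0,0.15],"slide": [0,0,-8],"jaw": 2}]}}

```text
clock: 18.55
position: [449.2, 354.5, 77.5]
ee_rot: [0.999, 0.035, -0.0, 0.0]
contact_force: [0.2, 3.0, -2.1]
gripper_width: 5.6
grasp_force: 58.9
```

```bash
python3 -c "
from h import *
plan((576.5,212.8,190),4)"
```

```text
t 18.55 pos [449.16 354.53  77.47] slide [ 116.92  150.5  -112.45] dr [0.01 0.   0.01] F [ 0.16  2.97 -2.05] M [ 0.89  0.07 -0.18] w 5.646785693238336 j [ 0.95  0.45 -0.32  0.   -0.8   0.69]
```

{"op": "step_arm", "data": {"motion": [{"dr": [0,0,0],"slide": [0,0,-8],"jaw": 2},{"dr": [0,0,0],"slide": [0,0,-20],"jaw": 2},{"dr": [0,0,0],"slide": [0,0,-36],"jaw": 2},{"dr": [0,0,0],"slide": [0,0,-54],"jaw": 2},{"dr": [0,0,0],"slide": [0,0,-72],"jaw": 2},{"dr": [0,0,0],"slide": [0,0,-90],"jaw": 2},{"dr": [0,0,0],"slide": [0,0,-107],"jaw": 2},{"dr": [0,0,0],"slide": [0,0,-118],"jaw": 2}]}}

```text
clock: 19.55
position: [449.4, 354.9, 197.2]
ee_rot: [0.999, 0.035, 0.001, -0.001]
contact_force: [0.0, -0.2, -2.5]
gripper_width: 5.6
grasp_force: 58.8
```

```bash
python3 -c "
from h import *
plan((576.5,212.8,69.5),4)
im=save('top','t6.png')
save('side','sd6.png')
s=cv2.imread('pics/sd6.png')
cv2.imwrite('pics/m6.png',np.hstack([cv2.resize(im[175:325,170:330],(400,375),interpolation=2),cv2.resize(s[130:280,180:340],(400,375),interpolation=2)]))"
```

```text
t 19.55 pos [449.39 354.86 197.24] slide [116.58 150.84 127.73] dr [-0.01 -0.01  0.01] F [ 0.05 -0.18 -2.53] M [-0.02 -0.01 -0.05] w 5.607402612884016 j [ 0.95  0.32 -0.18  0.   -1.07  0.69]
```

View pics/m6.png

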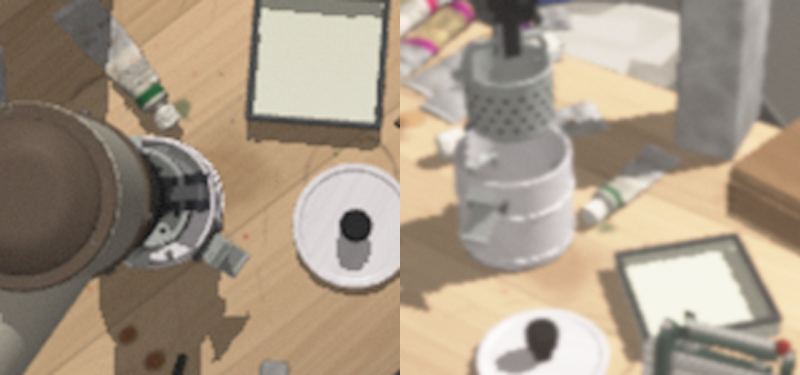

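{"op": "step_arm", "data": {"motion": [{"dr": [0,0,0],"slide": [15,20,0],"jaw": 2},{"dr": [0,0,0],"slide": [40,52,0],"jaw": 2},{"dr": [0,0,0],"slide": [68,87,0],"jaw": 2},{"dr": [0,0,0],"slide": [94,121,10],"jaw": 2},{"dr": [0,0,0],"slide": [111,143,30],"jaw": 2},{"dr": [0,0,0],"slide": [117,151,55],"jaw": 2},{"dr": [0,0,0],"slide": [117,151,80],"jaw": 2},{"dr": [0,0,0],"slide": [117,151,97],"jaw": 2}]}}

```text
clock: 20.65
position: [575.8, 211.8, 96.3]
ee_rot: [0.999, 0.035, -0.001, 0.001]
contact_force: [0.2, 0.0, -2.5]
gripper_width: 5.8
grasp_force: 58.8
```

```bash
python3 -c "
from h import *
plan((576.5,212.8,69.5),4)"
```

```text
t 20.65 pos [575.82 211.82  96.25] slide [ 0.83 -0.97 26.75] dr [0.01 0.02 0.  ] F [ 0.16  0.02 -2.48] M [0.   0.03 0.05] w 5.8476784825335795 j [ 0.62  0.49 -0.19 -0.   -0.89  1.03]
```

{"op": "step_arm", "data": {"motion": [{"dr": [0,0,0],"slide": [0,0,10],"jaw": 2},{"dr": [0,0,0],"slide": [0,0,17],"jaw": 2},{"dr": [0,0,0],"slide": [0,0,22],"jaw": 2},{"dr": [0,0,0],"slide": [0,0,24],"jaw": 2},{"dr": [0,0,0],"slide": [0,0,25.5],"jaw": 2},{"dr": [0,0,0],"slide": [0,0,26.5],"jaw": 2},{"dr": [0,0,0],"slide": [0,0,26.5],"jaw": 2},{"dr": [0,0,0],"slide": [0,0,26.5],"jaw": 2}]}}

```text
clock: 21.65
position: [576.7, 212.7, 72.0]
ee_rot: [0.999, 0.035, 0.0, -0.0]
contact_force: [-0.2, -0.0, -2.5]
gripper_width: 5.4
grasp_force: 58.8
```

{"op": "step_arm", "data": {"motion": [{"dr": [0,0,0],"slide": [0,0,0.5],"jaw": 2},{"dr": [0,0,0],"slide": [0,0,1],"jaw": 2},{"dr": [0,0,0],"slide": [0,0,1.5],"jaw": 2},{"dr": [0,0,0],"slide": [0,0,2],"jaw": 2},{"dr": [0,0,0],"slide": [0,0,2.4],"jaw": 2},{"dr": [0,0,0],"slide": [0,0,2.8],"jaw": 2},{"dr": [0,0,0],"slide": [0,0,2.8],"jaw": 2},{"dr": [0,0,0],"slide": [0,0,2.8],"jaw": 2}]}}

```text
clock: 22.65
position: [577.1, 212.4, 70.1]
ee_rot: [0.999, 0.036, 0.001, 0.0]
contact_force: [-0.6, -3.2, 5.9]
gripper_width: 5.4
grasp_force: 59.6
```

{"op": "step_arm", "data": {"motion": [{"dr": [0,0,0],"slide": [0,0,-0.5],"jaw": 2},{"dr": [0,0,0],"slide": [0,0,-0.5],"jaw": 15},{"dr": [0,0,0],"slide": [0,0,-0.5],"jaw": 30},{"dr": [0,0,0],"slide": [0,0,-0.5],"jaw": 35},{"dr": [0,0,0],"slide": [0,0,-10],"jaw": 35},{"dr": [0,0,0],"slide": [0,0,-30],"jaw": 35},{"dr": [0,0,0],"slide": [0,0,-70],"jaw": 35},{"dr": [0,0,0],"slide": [0,0,-125],"jaw": 35}]}}

```text
clock: 23.65
position: [575.9, 212.3, 194.5]
ee_rot: [0.999, 0.035, -0.001, 0.001]
contact_force: [0.9, 1.5, 0.3]
gripper_width: 34.9
grasp_force: 0.0
```

{"op": "step_arm", "data": {"motion": [{"dr": [0,0,0],"slide": [-30,-20,-20],"jaw": 35},{"dr": [0,0,0],"slide": [-60,-60,-30],"jaw": 35},{"dr": [0,0,0],"slide": [-90,-100,-30],"jaw": 35},{"dr": [0,0,0],"slide": [-120,-150,-30],"jaw": 35},{"dr": [0,0,0],"slide": [-150,-200,-30],"jaw": 35},{"dr": [0,0,0],"slide": [-180,-240,-30],"jaw": 35},{"dr": [0,0,0],"slide": [-200,-260,-30],"jaw": 35},{"dr": [0,0,0],"slide": [-200,-260,-30],"jaw": 35}]}}

```text
clock: 24.65
position: [357.3, 459.2, 224.6]
ee_rot: [0.999, 0.037, 0.0, -0.0]
contact_force: [-0.2, 0.5, 0.0]
gripper_width: 35.1
grasp_force: 0.0
```

```bash
python3 -c "
from h import *
plan((576.5,212.8,69.5),4)
im=save('top','t7.png')
s=save('side','sd7.png')
cv2.imwrite('pics/m7.png',np.hstack([cv2.resize(im[150:330,170:362],(400,375),interpolation=2),cv2.resize(s[150:300,180:340],(400,375),interpolation=2)]))"
```

```text
t 24.65 pos [357.34 459.2  224.62] slide [200.24 262.09 154.98] dr [-0.01 -0.    0.03] F [-0.16  0.45  0.03] M [-0.07  0.01 -0.04] w 35.13391010793167 j [ 1.19  0.32 -0.11 -0.   -1.14  0.46]
```

View pics/m7.png

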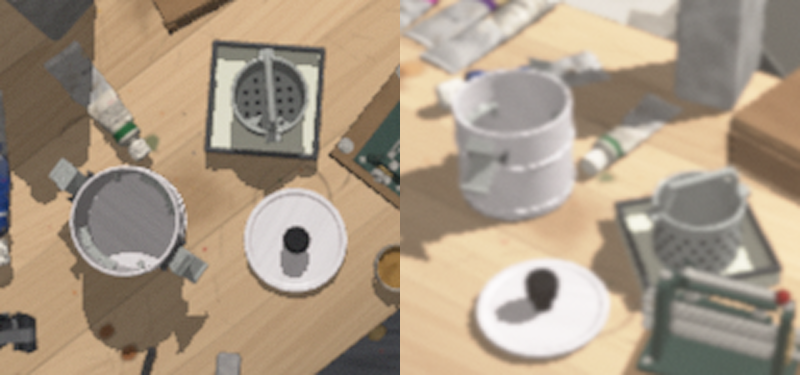

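The basket stands upright in the middle of the tray (left panel, about (270,95)). The lid lies knob up on the bare table at (296,242), and the can is where it was with both clips open. I'm handing the job in.

```bash
python3 -c "
from bench import arm
print(arm.job_done())"
```

```text
the job is handed in; nothing more can be done
None
```

The brush washer is apart and handed in after about 25 s: both clips open, lid knob up on the bare table, basket upright in the tray. In the last pictures the can stands where it was and the things around it look untouched. One near miss: pressing the second clip reached about 37 N down on its stop, with the fingertip probably against the clip's upper end.

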